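# Load the battery holder of a bench trainer

### The job

Put the large battery cell from the desk tray into the battery holder on the green trainer, the right way round: push its flat end back against the coil spring, then lower its nub end in behind the fixed contact, so that the cell lies level and fully home, clamped by the spring. Leave the small upright cell and the white bottle standing where they are.

Things in the scene. Friction and masses are not known exactly. Their poses are not given: they have to be found in the camera images.
- cell: Large cell: black cylinder with steel end rims, 34 mm in diameter, 61.5 mm long in all, about 140 g. Starts lying level in the grey tray's V trough, its axis 28 mm above the table. Origin on its axis, midway along the 61.5 mm; +x points along the axis to the nub end (a steel nub 10 mm across and 2.5 mm long, included in the length); the other end (-x) is flat.
- cell_nub (a point): Tip of the cell's nub, on its axis, 30.75 mm from the cell's origin; axes as the cell's.
- tray: Grey desk tray, fixed, 100 mm (x) by 170 mm (y), floor 5 mm thick. Origin under its centre. The V trough runs along its x at y = +35 mm: two saddles, 16 to 27 mm either side of the middle, at most 24 mm above the table, 42 mm wide; between them the cell's middle is free to grip. The small cell stands near y = -55 mm, in a half with a 12 mm rim.
- small_cell: A smaller black cell, 26 mm in diameter and 50 mm tall, standing upright loose on the tray floor; not to be used. Origin under its centre.
- seat (a point): Where the cell's origin lies when it is fully home in the white holder; 76 mm above the table. x runs level along the holder from the spring to the fixed contact (the nub must point to +x), y across, z up. In this frame, mm: spring plate face at x = -23.75 when free, fixed contact face at x = +30.75: a free gap of 54.5 for a cell of 61.5.
- holder: White plastic battery holder on the trainer; origin under its centre, 30 mm below the seat; axes as the seat's. From the seat, mm: spring wall x = -61 to -45, up to z = +15, 44 wide; fixed contact (brass, with a white wall behind, up to x = +41) up to z = +5, 40 wide; two 45-degree V saddles at x = -29 to -17 and +17 to +28, up to z = -4, 42 wide; between them open for fingers down to the floor at z = -24.
- spring (a joint): Compression of the coil spring contact, m: 0 free, growing as the plate is pushed towards -x of the seat, 0.016 at most; about 500 N/m (3.5 N at the 7 mm that a seated cell leaves, 8 N at the stop).
- spring_face (a point): Centre of the spring's round steel plate (24 mm high, from z = -12 to +12 mm of the seat), on the face that touches the cell's flat end; moves with the spring. Axes as the seat's.
- trainer: Green steel trainer base, fixed, 280 mm (x) by 200 mm (y), deck 45 mm high (31 mm below the seat). Origin under its centre; the holder lies along its x, the seat at x = -35, y = +12 mm. A small gear motor, up to 83 mm above the table, stands at x = +80 to +130, y = -25 to +60 mm. Black terminals, 10 mm high, near the -y edge.
- bottle: White bottle, 64 mm across, 150 mm tall, loose, on the table beyond the tray and trainer; origin under its centre.

How it is judged:
On the way:
1. the cell's flat end has pushed the spring back by more than 5 mm while its nub end is still raised more than 8 mm above its home height (value of joint spring above 0.005 m and z of cell_nub in the frame of seat above 0.008 m and x of cell_nub in the frame of seat above 0.01 m and distance between cell and seat below 0.04 m), for 0.05 s.
At the end, for the whole second after the job is handed in: The cell lies home in the holder: its origin within 3 mm of the seat along each of the seat's axes, its axis within 0.1 rad of the holder's, nub towards the fixed contact, the spring compressed by 4.5 to 9.5 mm, and the cell at rest (below 0.02 m/s) (x of cell in the frame of seat between -0.003 and 0.003 m and y of cell in the frame of seat between -0.003 and 0.003 m and z of cell in the frame of seat between -0.003 and 0.003 m and x of cell_nub in the frame of seat above 0.025 m and angle between the x axis of cell and the x axis of seat, either way round below 0.1 rad and value of joint spring between 0.0045 and 0.0095 m and linear speed of cell below 0.02 m/s); the robot touches nothing.
It fails at once if the small cell was shifted by more than 20 mm or tipped over (distance of small_cell from where it was at the start of the episode above 0.02 m or angle between small_cell's own z axis and vertical above 0.5 rad).
It fails at once if the bottle was shifted by more than 20 mm or tipped over (distance of bottle from where it was at the start of the episode above 0.02 m or angle between bottle's own z axis and vertical above 0.5 rad).
It also fails if it takes over 43 s, if anything falls off the work surface, if the arm or the gripper's body presses on something with over 40 N, if the wrist force passes 120 N, or if a joint passes its speed limit or range.

### The arm

A 6-joint arm with a two-finger parallel gripper is mounted at the origin on the work surface. World frame = base frame: x ahead of the robot, y to its left, z up, the work surface at z = 0. Lengths are in m, angles in rad, forces in N, time in s.
With the tool pointing down it reaches from about 0.425 to 0.95 m from the base axis. Payload 3.5 kg.
Tool frame: the origin (TCP) lies midway between the tips of the shut fingers; the grasp point (between the pads) lies 19 mm behind it; z points along the fingers, y is the line along which they close (so a half turn about z gives the same grasp; the last joint's range is limited). The gripper opens to 85 mm and grips with 20 to 120 N. Pads are 22 mm wide; open, the fingers measure 114 mm over their backs; the gripper's body (76 mm by 85 mm) begins 54 mm behind the grasp point. The pads swing forward as they close: fully open they stand 13 mm farther back than shut.
Start: joints at [-1.432, 0.286, 1.577, -0, 1.279, -0.15], TCP at [0.192, -0.647, 0.197] pointing down, gripper open.
Joint ranges: [-2.77, 2.77], [-0.9, 2.22], [0.21, 2.48], [-1.53, 4.67], [0.24, 2.81], [-2.84, 2.84]. Speed limits (rad/s): [2.79, 2.79, 3.14, 3.14, 3.14, 3.14].

### API

Orientations are given as a unit quaternion [x, y, z, w].
In Python, from plant import get_state, read_camera, ctrl gives the robot as it stands.
- The arm moves only by the shell command python3 -m crank 'ROWS' [FORCE]. ROWS is JSON, a list of rows, each a list of 3 entries, a list of its own where there are three numbers: the shift along the tool's x, y, z in mm, then the turn about the tool's z in degrees, then the closure in counts, from 0 (fully open) to 255 (shut). In form: [[[tx, ty, tz], yaw, claw], ...]. A call has 1 to 10 rows; each row is the pose to reach, as a shift and turn from the pose commanded when the call began, along the tool's axes at that moment; what a row does not reach only later rows make up. A row lasts 1/10 s, in which the tool goes at most 50 mm and 8.59 degrees, less where a joint would pass 70% of its speed; a pose out of reach is approached as far as the arm can. A call with a gripper value outside its range is refused whole. The fingers move at their own pace and stop on an object; FORCE is the grip in N (left out, the last holds). Time passes only in rows, so rows that repeat a pose let the fingers close. It gives the time, the measured TCP pose, the force, the opening and the grip force at its end, in the units of the state.
- get_state(): the state, without advancing time (a new reading comes with each control period).
- read_camera(name): name is "side" or "top" or "wrist"; returns a dict with "frame" (400x640x3 uint8, blue, green, red), "range_z" (400x640 float32, m along the optical axis (not along the pixel's ray), 0 where there is no reading), "vfov" (degrees; the focal length in pixels is half the picture's height over the tangent of half this angle, whatever the lens; pixels are square), "cx", "cy" (the principal point, pixels), "k1" (the pictures are not rectified: a ray, as slopes to the right and down, at radius r is drawn at 1 + k1 r^2 times it, then the intrinsics apply), "origin" and "orientation" of the camera in the world. Camera axes: x right, y down, z forward; pixel columns grow to the right and rows downward; lengths in m; the calibration is good to about 2 mm. A picture is of the moment at which its call begins.
- ctrl.sign_off(): hands the job in; it is judged then, once.
The state is a dict: "time": time; "qpos": joint angles; "dq": joint speeds; "joint_efforts": joint torques, N m; "eef_pos": TCP position; "tcp_rot": TCP orientation; "contact_force": force on the tool from outside, world axes, zero at the start; "wrist_torque": the same for the moment, N m; "opening": opening from 0.0 (shut) to 1.0 (fully open); "finger_force": force on a finger pad.
Only numpy, scipy, OpenCV 4.12 (cv2) and the standard library are available. Lean on these libraries where they do the work, as an engineer would, in place of code of your own. Each camera call takes 0.05 s, during which the arm holds its last target. There are 200 camera calls.

## Working session

There is one attempt and no reset: what is moved stays moved. The work goes in short steps, Python scripts to look and compute and a shell command to move; the robot and the scene stay as the last step left them, time stands still between calls to the robot, and variables do not carry over. Pictures are saved under pics/ and viewed, at most 10 in all, crops included, and the job is handed in when it is done.

```bash
mkdir -p pics; ls; python3 - <<'E'
from plant import get_state, read_camera
import cv2,numpy as np
s=get_state();print(s)
for n in("side","top","wrist"):
    d=read_camera(n);cv2.imwrite(f"pics/{n}0.png",d["frame"]);np.savez(f"pics/{n}0.npz",**d)
    print(n,{k:v for k,v in d.items() if k not in("frame","range_z")},(d["range_z"]>0).mean())
E
```

```text
pics
{'time': 0.0, 'qpos': array([-1.43201588e+00,  2.87198304e-01,  1.57816122e+00, -1.12830758e-05,
        1.27857686e+00, -1.49965694e-01]), 'dq': array([-0.00088688, -0.00213278,  0.00135149, -0.00031187, -0.00152687,
        0.00067126]), 'joint_efforts': array([ 9.49463356e-04, -4.05978155e+01, -2.92627788e+01, -1.51033345e-05,
        5.81506189e-03, -4.96192612e-06]), 'eef_pos': array([ 0.19215285, -0.64631656,  0.19583404]), 'tcp_rot': array([ 9.89595384e-01,  1.43873564e-01,  1.15339757e-06, -1.17187899e-03]), 'contact_force': array([ 0.75120523, -0.03108489, -0.47210209]), 'wrist_torque': array([-0.02884665,  0.0019594 , -0.01516568]), 'finger_force': 0.0, 'opening': 0.9978519513182494}
side {'vfov': 43.166478376209106, 'cx': 322.78266074314695, 'cy': 205.80177637613693, 'k1': -0.00875735959819583, 'origin': array([0.26474038, 0.75439112, 0.71539305]), 'orientation': array([-0.15854513,  0.88679577, -0.4249554 ,  0.08871079])} 0.99591015625
top {'vfov': 46.71992366346786, 'cx': 326.60139198756764, 'cy': 192.16600486084397, 'k1': -0.09326044481388887, 'origin': array([0.44324746, 0.00487787, 1.06240053]), 'orientation': array([ 0.71523186, -0.69533996,  0.05948101, -0.03751991])} 0.9961015625
wrist {'vfov': 63.488291722229576, 'cx': 318.96730298278544, 'cy': 202.2909885966589, 'k1': -0.06708140352933567, 'origin': array([ 0.26423767, -0.62643377,  0.3726148 ]), 'orientation': array([ 0.79259698, -0.59139567, -0.0894881 ,  0.11846125])} 0.99600390625
```

View pics/top0.png

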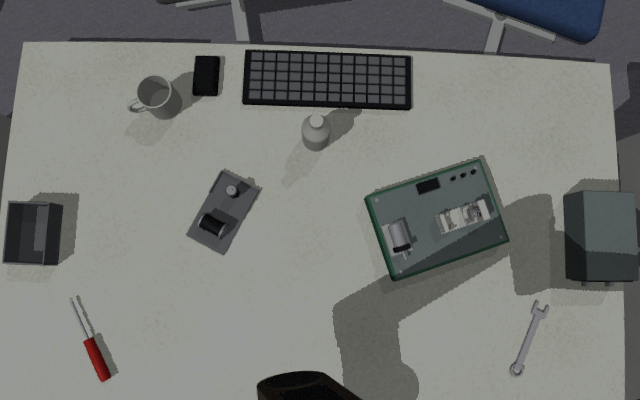

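View pics/side0.png

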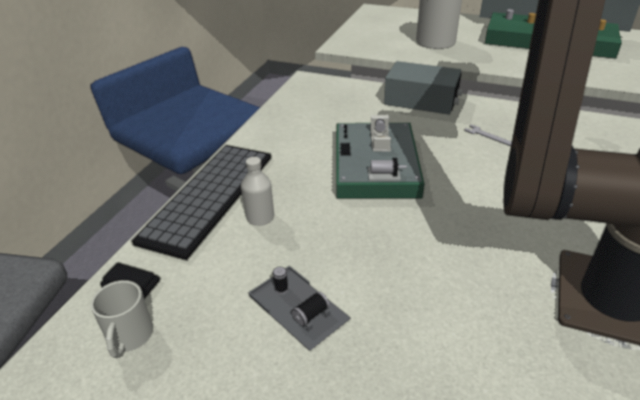

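The top view shows the tray at about (224,211), with the cell at (214,224) and the small cell at (232,190). The trainer is at (437,217), with its motor on the left at (400,238) and the holder at (465,215). The bottle is at (316,135).

```bash
cat > h.py <<'E'
import numpy as np, cv2
from scipy.spatial.transform import Rotation as R
def K(d):
    h=d["frame"].shape[0]; f=h/2/np.tan(np.radians(float(d["vfov"]))/2); return f,float(d["cx"]),float(d["cy"])
def rays(d,uv):
    f,cx,cy=K(d); uv=np.atleast_2d(uv).astype(float); p=(uv-[cx,cy])/f; q=p.copy()
    for _ in range(20): q=p/(1+float(d["k1"])*(q**2).sum(1,keepdims=True))
    return np.array(d["origin"]),R.from_quat(d["orientation"]).apply(np.c_[q,np.ones(len(q))])
def onz(d,uv,z):
    o,r=rays(d,uv); return o+r*((z-o[2])/r[:,2])[:,None]
def cloud(d):
    h,w=d["range_z"].shape; v,u=np.mgrid[:h,:w]; o,r=rays(d,np.c_[u.ravel(),v.ravel()])
    return (o+r*d["range_z"].ravel()[:,None]).reshape(h,w,3)
def proj(d,P):
    f,cx,cy=K(d); c=R.from_quat(d["orientation"]).inv().apply(np.atleast_2d(P)-d["origin"]); q=c[:,:2]/c[:,2:]
    return q*(1+float(d["k1"])*(q**2).sum(1,keepdims=True))*f+[cx,cy]
def biggest(m):
    m=cv2.morphologyEx(m.astype(np.uint8),cv2.MORPH_OPEN,np.ones((3,3)))
    c=cv2.findContours(m,cv2.RETR_EXTERNAL,cv2.CHAIN_APPROX_NONE)[0]; return max(c,key=cv2.contourArea)[:,0]
E
python3 - <<'E'
from h import *
d=dict(np.load("pics/top0.npz")); P=cloud(d); f=d["frame"].astype(int); b,g,r=f[...,0],f[...,1],f[...,2]
print("table z",np.median(P[280:300,200:300,2]))
hsv=cv2.cvtColor(d["frame"],cv2.COLOR_BGR2HSV)
win=np.zeros(b.shape,bool); win[140:300,340:530]=1
c=biggest(win&(hsv[...,0]>50)&(hsv[...,0]<95)&(hsv[...,1]>50)|win&(P[...,2]>.035)&(P[...,2]<.15))
rc=cv2.minAreaRect(onz(d,c,.045)[:,:2].astype(np.float32)); print("trainer",rc)
win[:]=0; win[160:260,175:270]=1
c=biggest(win&(g<110)); rc=cv2.minAreaRect(onz(d,c,.005)[:,:2].astype(np.float32)); print("tray",rc)
m=win&(P[...,2]>.036)&(P[...,2]<.06); print("high pts", m.sum())
n,l,st,ce=cv2.connectedComponentsWithStats(m.astype(np.uint8))
for i in range(1,n): print(st[i],ce[i],np.median(P[l==i],0))
im=d["frame"]; a=cv2.resize(im[160:260,180:270],None,fx=4.4,fy=5,interpolation=cv2.INTER_CUBIC); a=cv2.resize(im[160:265,175:275],(400,420),interpolation=3);e=cv2.resize(im[190:250,380:500],(800,400),interpolation=3)[:,:]
e=cv2.resize(im[150:255,380:480+20],(400,350),interpolation=3)
cv2.imwrite("pics/crop1.png",np.hstack([a[:350],e]))
E
```

```text
table z -0.00036236254889032704
trainer ((0.531781792640686, -0.27373015880584717), (0.19960619509220123, 0.2849346101284027), 19.736778259277344)
tray ((0.5433473587036133, 0.20698420703411102), (0.10505305230617523, 0.18639720976352692), 63.526798248291016)
high pts 455
[226 185  12  12 114] [231.26315789 190.57017544] [0.57994466 0.18490428 0.05289205]
[197 214  30  23 341] [211.15249267 224.5659824 ] [0.50521968 0.22721547 0.04303416]
```

View pics/crop1.png

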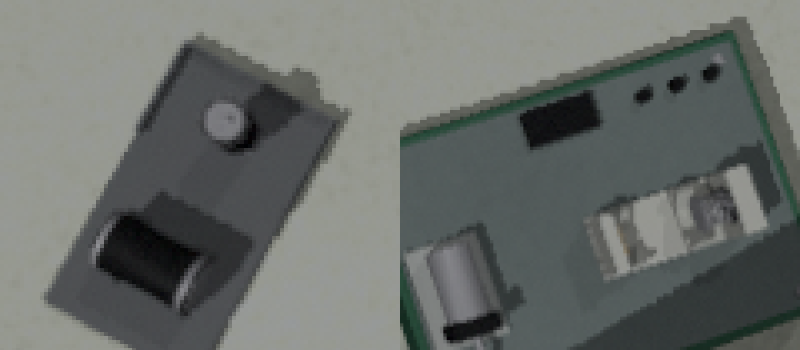

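The cell lies across the lower half of the tray, but it isn't clear yet which end has the nub. The holder's spring end is on the right and its contact end on the left. I'll move the wrist camera over the holder and then over the tray.

```bash
python3 -m crank '[[[40,-25,0],0,0],[[80,-50,0],0,0],[[120,-76,0],0,0],[[160,-102,0],0,0],[[200,-128,0],0,0],[[240,-154,0],0,0],[[280,-180,0],0,0],[[320,-206,0],0,0],[[345,-227,0],0,0],[[345,-227,0],0,0]]'
python3 - <<'E'
from plant import *
import cv2,numpy as np
d=read_camera("wrist");cv2.imwrite("pics/w1.png",d["frame"]);np.savez("pics/w1.npz",**d);print(d["origin"],d["orientation"])
E
```

```text
time: 1.15
eef_pos: [0.46, -0.3276, 0.1968]
tcp_rot: [0.989, 0.146, 0.0, -0.001]
contact_force: [-0.5, -0.7, 0.3]
opening: 0.999
finger_force: 0.0
[ 0.53193859 -0.30719826  0.37353575] [ 0.79410026 -0.58939065 -0.08885268  0.11886398]
```

View pics/w1.png

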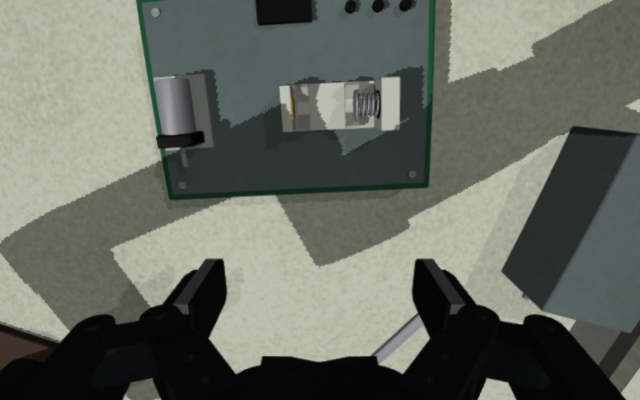

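The wrist view shows the holder from (279,85) to (400,130). The brass contact is on the left at (293,105), and the spring and its wall are on the right, at (368,104) and (391,104).

```bash
python3 - <<'E'
from h import *
d=dict(np.load("pics/w1.npz")); P=cloud(d); Z=P[...,2]
win=np.zeros(Z.shape,bool); win[70:145,270:410]=1
def rect(lo,hi,w,z,n):
    c=biggest(w&(Z>lo)&(Z<hi)); Q=onz(d,c,z)[:,:2]; r=cv2.minAreaRect((Q*1000).astype(np.float32)); print(n,cv2.boundingRect(c),r); return r
w=win.copy(); w[:,:370]=0; print("wall z",np.percentile(Z[80:125,383:397],[5,50,95]),"contact z",np.percentile(Z[90:125,280:292],[5,50,95]),"deck",np.median(Z[150:175,250:350]))
a=rect(.085,.098,w,.091,"springwall")
w=win.copy(); w[:,310:]=0
b=rect(.075,.088,w,.081,"contact")
A,B=np.array(a[0]),np.array(b[0]); u=(B-A)/np.linalg.norm(B-A); print("axis deg",np.degrees(np.arctan2(u[1],u[0])),"dist (exp ~89)",np.linalg.norm(B-A))
print("seat from A",A+53*u,"from B",B-36*u)
# trainer deck
hsv=cv2.cvtColor(d["frame"],cv2.COLOR_BGR2HSV)
t=np.zeros(Z.shape,bool);t[:205,:450]=1
c=biggest(t&(Z>.038)&(Z<.15)); m=onz(d,c,.045)
# bottom edge line (deck y=+100)
s=c[(c[:,0]>185)&(c[:,0]<415)&(c[:,1]>180)]; L=onz(d,s,.045)[:,:2]; v=cv2.fitLine(L.astype(np.float32),cv2.DIST_HUBER,0,.001,.001).ravel(); print("edge deg",np.degrees(np.arctan2(v[1],v[0])))
n=np.array([-v[1],v[0]]); print("dist seat to +y edge (exp 88)",abs((A/1000+.053*u-v[2:])@n))
s=c[(c[:,0]>400)&(c[:,1]<175)&(c[:,1]>5)]; L=onz(d,s,.045)[:,:2]; v=cv2.fitLine(L.astype(np.float32),cv2.DIST_HUBER,0,.001,.001).ravel();n=np.array([-v[1],v[0]]); print("dist seat to -x edge (exp 105)",abs((A/1000+.053*u-v[2:])@n),np.degrees(np.arctan2(v[1],v[0])))
E
```

```text
wall z [0.08982801 0.09092746 0.0921008 ] contact z [0.04646462 0.08068945 0.08200398] deck 0.045993682522875695
springwall (380, 76, 20, 54) ((549.8815307617188, -363.73785400390625), (43.81444549560547, 16.411256790161133), 19.64598274230957)
contact (279, 85, 15, 47) ((519.9172973632812, -280.9095764160156), (39.55412292480469, 10.828121185302734), 19.86441993713379)
axis deg 109.88826592394533 dist (exp ~89) 88.08166013043068
seat from A [ 531.85162116 -313.89888973] from B [ 532.16402842 -314.76245781]
edge deg -70.339485
dist seat to +y edge (exp 88) 0.08691961826930726
dist seat to -x edge (exp 105) 0.10381559409835849 19.581926
```

Seat at about (532.0, -314.3) mm, with the holder axis at 109.8°. Next I'll look at the tray.

```bash
python3 -m crank '[[[18,-45,0],0,0],[[36,-91,0],-8,0],[[54,-137,0],-16,0],[[72,-182,0],-24,0],[[90,-228,0],-32,0],[[108,-273,0],-40,0],[[126,-319,0],-45,0],[[144,-364,0],-45,0],[[162,-410,0],-45,0],[[179,-455,0],-45,0]]'
python3 -m crank '[[[0,0,0],0,0],[[0,0,0],0,0]]'
python3 - <<'E'
from plant import *
import cv2,numpy as np
d=read_camera("wrist");cv2.imwrite("pics/w2.png",d["frame"]);np.savez("pics/w2.npz",**d);print(d["origin"],d["orientation"],get_state()["qpos"])
E
```

```text
time: 2.2
eef_pos: [0.5007, 0.1566, 0.1973]
tcp_rot: [0.86, 0.511, 0.0, 0.0]
contact_force: [0.2, -0.7, -0.2]
opening: 1.001
finger_force: 0.0
time: 2.4
eef_pos: [0.5004, 0.1558, 0.1969]
tcp_rot: [0.859, 0.512, -0.0, 0.0]
contact_force: [-1.1, 0.3, 0.2]
opening: 0.999
finger_force: 0.0
[0.53631153 0.22085793 0.37347625] [ 0.95858919 -0.24256911 -0.03657242  0.14467016] [ 1.06861816e-01 -4.87332559e-02  1.94473168e+00 -8.25955834e-04
  1.24616370e+00  6.04306787e-01]
```

View pics/w2.png

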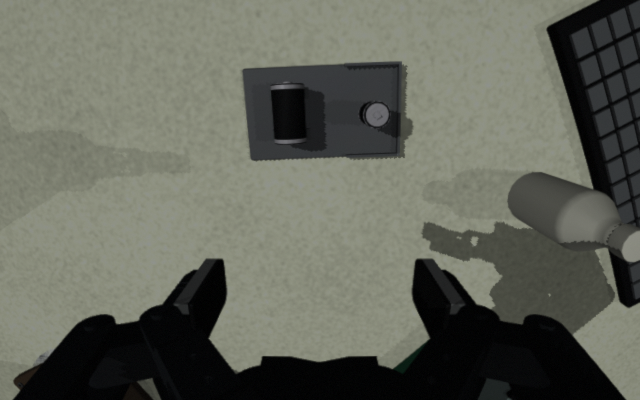

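The tray lies at (245–403, 63–160), with the cell's axis vertical in the image at (289,113) and the small cell at (376,114). A nub may show at the top end, near (287,82). I'll check that numerically.

```bash
python3 - <<'E'
from h import *
d=dict(np.load("pics/w2.npz")); P=cloud(d); Z=P[...,2]
w=np.zeros(Z.shape,bool); w[70:160,262:316]=1
c=biggest(w&(Z>.03)&(Z<.06)); Q=onz(d,c,.028)[:,:2]*1000; r=cv2.minAreaRect(Q.astype(np.float32)); print("cell",cv2.boundingRect(c),r)
w[:]=0;w[50:170,235:415]=1
g=cv2.cvtColor(d["frame"],cv2.COLOR_BGR2GRAY); c=biggest(w&(Z>.003)&(g<100)); t=cv2.minAreaRect((onz(d,c,.005)[:,:2]*1000).astype(np.float32)); print("tray",t)
# crude top-down points of cell & width profile along axis
w[:]=0; w[70:160,262:316]=1; m=w&(Z>.028)&(Z<.06); X=P[m][:,:2]*1000; ctr=np.median(X,0); e=cv2.PCACompute(X-ctr,mean=None)[1][0]; e*=np.sign(e[1]); n=np.array([-e[1],e[0]]); s=(X-ctr)@e; l=(X-ctr)@n
print("axis deg",np.degrees(np.arctan2(e[1],e[0])),ctr)
for k in range(-36,37,2):
    q=(s>=k)&(s<k+2)
    if q.any(): print(k,q.sum(),l[q].min().round(1),l[q].max().round(1),P[m][q][:,2].max().round(4))
cv2.imwrite("pics/w2c.png",cv2.resize(d["frame"][70:155,260:320],None,fx=6,fy=6,interpolation=3))
E
```

```text
cell (270, 81, 37, 64) ((503.7726745605469, 226.9257354736328), (63.956085205078125, 34.02418518066406), 64.48039245605469)
tray ((535.5988159179688, 209.60452270507812), (101.72129821777344, 171.89849853515625), 64.0957260131836)
axis deg 64.4281871304577 [505.29680403 227.32989499]
-32 32 -14.3 17.1 0.0443
-30 61 -15.5 17.0 0.0463
-28 65 -15.5 16.6 0.0469
-26 64 -15.6 16.4 0.046
-24 64 -15.7 17.8 0.0458
-22 66 -14.9 17.5 0.0459
-20 62 -15.0 17.4 0.0461
-18 64 -15.2 17.1 0.0454
-16 64 -15.3 16.9 0.0457
-14 64 -15.3 16.7 0.0456
-12 67 -15.5 16.3 0.0454
-10 65 -15.7 17.7 0.0459
-8 67 -15.7 17.6 0.0456
-6 69 -15.9 17.3 0.0454
-4 65 -15.8 17.0 0.0455
-2 67 -15.1 16.9 0.0462
0 67 -15.2 16.5 0.0459
2 67 -15.4 17.6 0.0458
4 69 -15.4 17.6 0.0456
6 70 -15.6 17.2 0.0453
8 69 -15.7 17.1 0.0454
10 69 -15.8 16.7 0.0458
12 69 -15.9 16.4 0.0468
14 70 -15.9 17.6 0.0456
16 70 -15.9 17.5 0.0466
18 68 -15.3 17.2 0.0457
20 73 -15.4 16.9 0.046
22 77 -16.5 16.7 0.0465
24 74 -16.5 17.8 0.0466
26 72 -15.7 17.6 0.0466
28 17 -3.7 15.1 0.0443
30 8 -3.8 5.4 0.0337
```

View pics/w2c.png

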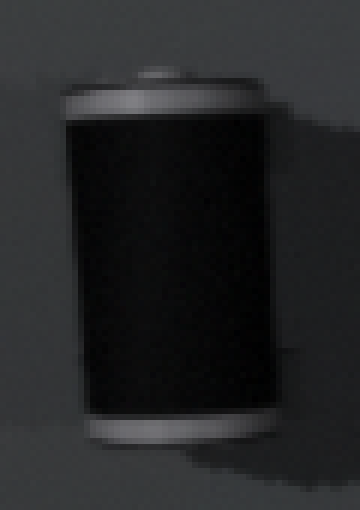

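The nub points along +64.4° in world axes, away from the robot. The cell's origin is at about (504.5, 227) mm. I'll descend over it, gripping about 1 mm nub-ward of the middle.

```bash
python3 -m crank '[[[33,-15,20],-2.8,0],[[65.5,-29.7,60],-2.8,0],[[65.5,-29.7,100],-2.8,0],[[65.5,-29.7,125],-2.8,0],[[65.5,-29.7,125],-2.8,0],[[65.5,-29.7,125],-2.8,0]]' 60; python3 -c "
from plant import *
import numpy as np
s=get_state();q=s['tcp_rot'];print(s['eef_pos'],np.degrees(2*np.arctan2(q[1],q[0])),s['qpos'])"
```

```text
time: 3.05
eef_pos: [0.5061, 0.2261, 0.0726]
tcp_rot: [0.847, 0.531, -0.0, 0.0]
contact_force: [1.0, 0.5, 0.6]
opening: 1.001
finger_force: 0.0
[0.50614962 0.22612175 0.07260373] 64.19882831964593 [ 2.37230327e-01  1.61081464e-01  1.96972294e+00 -2.59342332e-04
  1.01094540e+00  6.87683468e-01]
```

```bash
python3 -m crank '[[[0.5,0,25],0,0],[[1,0,45],0,0],[[1,0,58],0,0],[[1,0,63],0,0],[[1,0,63],0,120],[[1,0,63],0,255],[[1,0,63],0,255],[[1,0,63],0,255],[[1,0,63],0,255],[[1,0,63],0,255]]' 60; python3 -m crank '[[[0,0,0],0,255],[[0,0,0],0,255]]'; python3 -c "
from plant import *
s=get_state();print(s['eef_pos'],s['contact_force'])"
```

```text
time: 4.05
eef_pos: [0.5056, 0.2296, 0.0109]
tcp_rot: [0.847, 0.532, -0.0, -0.001]
contact_force: [-3.9, 1.8, 6.9]
opening: 0.004
finger_force: 3.3
time: 4.25
eef_pos: [0.5058, 0.2295, 0.011]
tcp_rot: [0.846, 0.532, -0.0, -0.001]
contact_force: [-4.4, 1.2, 7.8]
opening: -0.002
finger_force: 4.2
[0.50578668 0.22949768 0.01095848] [-4.43560298  1.17181479  7.75195898]
```

The fingers shut completely, so the grasp missed. I'll look before moving.

```bash
python3 - <<'E'
from plant import *
import cv2,numpy as np
d=read_camera("wrist");np.savez("pics/w3.npz",**d)
e=read_camera("side");np.savez("pics/s3.npz",**e)
a=d["frame"];b=cv2.resize(e["frame"][230:370,220:380],(457,400),interpolation=3)
cv2.imwrite("pics/w3.png",np.hstack([a[:,150:490],b]))
E
```

```text
(no output)
```

View pics/w3.png

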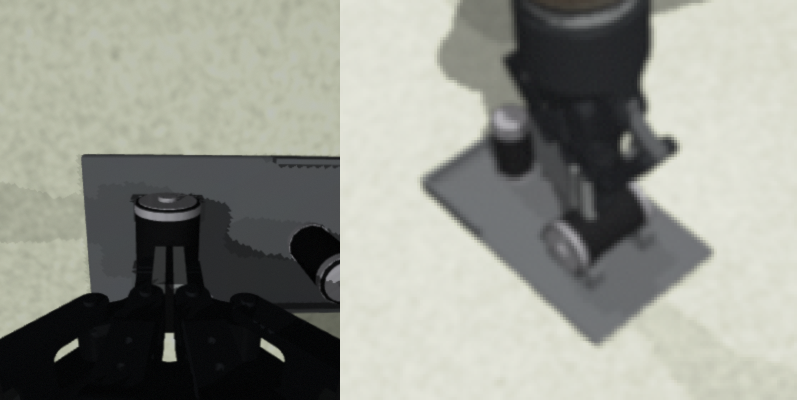

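The cell still lies in the tray, nub end up at (167,198) in the left panel, with the fingers shut over or behind it. The small cell looks upright at (512,140) in the right panel. I'll measure where the cell is relative to the TCP.

```bash
python3 - <<'E'
from h import *
d=dict(np.load("pics/w3.npz"));e=dict(np.load("pics/s3.npz"))
tcp=np.array([.5058,.2295,.011]); print("tcp side px",proj(e,tcp),"tcp+50",proj(e,tcp+[0,0,.05]),"wrist",proj(d,tcp),"up",proj(d,tcp+[0,0,.035]))
th=np.radians(64.3);u=np.array([np.cos(th),np.sin(th)]);n=np.array([-u[1],u[0]])
for nm,q in(("wrist",d),("side",e)):
    P=cloud(q).reshape(-1,3); L=np.c_[(P[:,:2]-tcp[:2])@u,(P[:,:2]-tcp[:2])@n,P[:,2]]*1000
    m=(abs(L[:,0])<60)&(abs(L[:,1])<30)&(L[:,2]>27)&(L[:,2]<60); M=L[m]
    for k in range(-60,60,5):
        z=M[(M[:,0]>=k)&(M[:,0]<k+5)]
        if len(z): print(nm,k,len(z),z[:,1].min().round(),z[:,1].max().round(),np.percentile(z[:,2],[50,95]).round(1))
    # tcp local frame
E
```

```text
tcp side px [[310.25570311 314.9065741 ]] tcp+50 [[309.13517799 295.8770401 ]] wrist [[317.96750452 234.2362762 ]] up [[317.67352084 262.06216649]]
wrist -15 5 16.0 17.0 [33.1 33.8]
wrist -10 18 -16.0 17.0 [33.8 35.5]
wrist -5 68 -16.0 16.0 [35.4 38.9]
wrist 0 258 -16.0 17.0 [39.5 42.9]
wrist 5 866 -16.0 17.0 [45.  59.3]
wrist 10 700 -16.0 16.0 [43.6 57.3]
wrist 15 618 -16.0 17.0 [43.  45.2]
wrist 20 635 -17.0 18.0 [43.3 45.7]
wrist 25 828 -16.0 17.0 [35.9 44.4]
side -35 3 9.0 14.0 [38.3 41. ]
side -30 38 -1.0 17.0 [39.5 47.3]
side -25 36 -2.0 15.0 [41.2 45.1]
side -20 29 0.0 17.0 [39.3 46.1]
side -15 34 3.0 16.0 [38.8 44.4]
side -10 32 4.0 15.0 [39.2 50.1]
side -5 33 4.0 16.0 [38.9 58.3]
side 0 38 3.0 16.0 [39.2 56.1]
side 5 58 -16.0 16.0 [42.1 59.1]
side 10 70 -14.0 16.0 [43.5 57. ]
side 15 49 -14.0 15.0 [42.1 44.7]
side 20 48 -14.0 15.0 [42.1 46.3]
side 25 98 -15.0 16.0 [37.5 45. ]
side 30 6 -4.0 3.0 [29.7 31.5]
```

```bash
python3 - <<'E'
from h import *
d=dict(np.load("pics/w3.npz")); tcp=np.array([.5058,.2295,.011])
th=np.radians(64.3);u=np.array([np.cos(th),np.sin(th)]);n=np.array([-u[1],u[0]])
P=cloud(d);g=d["frame"].mean(2)
for v in range(226,312,6):
    print(v,[tuple(np.round([(P[v,c,:2]-tcp[:2])@u*1000,(P[v,c,:2]-tcp[:2])@n*1000,P[v,c,2]*1000]).astype(int))+(int(g[v,c]),) for c in(292,306,312,318,326,336,346)])
E
```

```text
226 [(np.int64(16), np.int64(13), np.int64(40), 10), (np.int64(18), np.int64(6), np.int64(44), 14), (np.int64(18), np.int64(3), np.int64(45), 13), (np.int64(19), np.int64(0), np.int64(45), 15), (np.int64(18), np.int64(-4), np.int64(44), 12), (np.int64(17), np.int64(-9), np.int64(42), 10), (np.int64(15), np.int64(-14), np.int64(35), 6)]
232 [(np.int64(13), np.int64(13), np.int64(39), 11), (np.int64(15), np.int64(6), np.int64(43), 13), (np.int64(15), np.int64(3), np.int64(44), 14), (np.int64(15), np.int64(0), np.int64(45), 12), (np.int64(16), np.int64(-4), np.int64(45), 11), (np.int64(14), np.int64(-9), np.int64(41), 9), (np.int64(11), np.int64(-14), np.int64(35), 3)]
238 [(np.int64(10), np.int64(13), np.int64(40), 12), (np.int64(12), np.int64(6), np.int64(45), 13), (np.int64(12), np.int64(3), np.int64(45), 13), (np.int64(12), np.int64(0), np.int64(45), 13), (np.int64(12), np.int64(-4), np.int64(44), 11), (np.int64(11), np.int64(-9), np.int64(42), 10), (np.int64(8), np.int64(-14), np.int64(35), 5)]
244 [(np.int64(7), np.int64(13), np.int64(39), 11), (np.int64(9), np.int64(6), np.int64(
[... 3205 characters left out ...]
, np.int64(-10), np.int64(94), 9)]
304 [(np.int64(11), np.int64(8), np.int64(97), 7), (np.int64(11), np.int64(4), np.int64(96), 9), (np.int64(10), np.int64(2), np.int64(95), 4), (np.int64(2), np.int64(0), np.int64(83), 10), (np.int64(10), np.int64(-3), np.int64(95), 10), (np.int64(11), np.int64(-6), np.int64(97), 7), (np.int64(11), np.int64(-10), np.int64(96), 8)]
310 [(np.int64(11), np.int64(8), np.int64(100), 7), (np.int64(12), np.int64(3), np.int64(101), 5), (np.int64(8), np.int64(2), np.int64(96), 4), (np.int64(-1), np.int64(0), np.int64(83), 12), (np.int64(8), np.int64(-3), np.int64(96), 5), (np.int64(11), np.int64(-6), np.int64(100), 3), (np.int64(12), np.int64(-9), np.int64(101), 10)]
```

```bash
python3 - <<'E'
from h import *
from plant import get_state
s=get_state();print({k:np.round(v,3) for k,v in s.items()})
for f,t in(("w2",[.5004,.1558,.1969]),("w3",[.5058,.2295,.011])):
    d=dict(np.load(f"pics/{f}.npz"));Rc=R.from_quat(d["orientation"]);print(f,"cam-tcp",d["origin"]-t)
    P=cloud(d); th=np.radians(61.6 if f=="w2" else 64.3);u=np.array([np.cos(th),np.sin(th)]);n=np.array([-u[1],u[0]])
    L=np.dstack([(P[...,:2]-t[:2])@u,(P[...,:2]-t[:2])@n,P[...,2]-t[2]])*1000
    if f=="w2":
        for v in range(255,330,8): print(v,[L[v,c].round().astype(int).tolist() for c in(205,215,222,415,425,435)])
E
```

```text
{'time': np.float64(4.35), 'qpos': array([0.243, 0.257, 1.99 , 0.002, 0.895, 0.689]), 'dq': array([-0.   , -0.   ,  0.   ,  0.001,  0.002, -0.002]), 'joint_efforts': array([ -1.537, -29.856, -22.238,  -0.414,  -0.958,  -0.   ]), 'eef_pos': array([0.506, 0.229, 0.011]), 'tcp_rot': array([ 0.846,  0.532, -0.   , -0.001]), 'contact_force': array([-3.697,  0.373,  9.539]), 'wrist_torque': array([ 0.166,  0.718, -0.016]), 'finger_force': np.float64(4.147), 'opening': np.float64(-0.002)}
w2 cam-tcp [0.03591153 0.06505793 0.17657625]
255 [[-112, 146, -196], [-112, 133, -198], [-112, 124, -196], [-112, -124, -198], [-112, -137, -197], [-112, -150, -197]]
263 [[10, 47, 55], [10, 43, 56], [7, 42, 49], [7, -43, 49], [10, -45, 55], [10, -49, 56]]
271 [[10, 45, 62], [9, 42, 60], [3, 42, 50], [3, -44, 49], [10, -43, 63], [10, -47, 62]]
279 [[10, 43, 69], [5, 42, 60], [0, 42, 51], [-1, -44, 50], [7, -43, 63], [10, -45, 68]]
287 [[8, 42, 71], [3, 42, 63], [-2, 41, 55], [-3, -43, 53], [4, -43, 64], [10, -43, 74]]
295 [[6, 42, 73], [0, 42, 64], [-7, 42, 54], [-7, -43, 53], [1, -43, 65], [7, -43, 75]]
303 [[2, 43, 72], [-4, 42, 63], [-9, 42, 56], [-10, -43, 55], [-2, -43, 66], [4, -44, 75]]
311 [[0, 42, 74], [-7, 42, 64], [-197, 132, -197], [-198, -133, -198], [-6, -44, 66], [2, -43, 78]]
319 [[-2, 42, 76], [-10, 42, 67], [-211, 134, -198], [-210, -134, -197], [-8, -43, 68], [-1, -43, 78]]
327 [[-5, 42, 77], [-225, 145, -198], [-224, 135, -197], [-223, -135, -196], [-12, -43, 69], [-4, -43, 79]]
w3 cam-tcp [0.03275922 0.06630321 0.17665225]
```

The depth data settles it. The real fingertips are about 36 mm above the reported TCP: in w2 the open tips sit at +49 mm where +13 was expected. The shut fingers are resting on top of the cell. I'll lift, open and measure again, using the corrected height.

```bash
python3 -m crank '[[[0,0,-10],0,255],[[0,0,-50],0,0],[[0,0,-95],0,0],[[-30,0,-120],0,0],[[-30,0,-120],0,0],[[-30,0,-120],0,0],[[-30,0,-120],0,0]]'
python3 - <<'E'
from h import *
from plant import *
d=read_camera("wrist");np.savez("pics/w4.npz",**d);t=get_state()["eef_pos"];q=get_state()["tcp_rot"];th=2*np.arctan2(q[1],q[0]);print(t,np.degrees(th))
cv2.imwrite("pics/w4.png",d["frame"])
P=cloud(d);Z=P[...,2];near=(np.hypot(P[...,0]-.505,P[...,1]-.227)<.045)
m=near&(Z>.028)&(Z<.06); X=P[m][:,:2]*1000; ctr=np.median(X,0); e=cv2.PCACompute(X-ctr,mean=None)[1][0]; e*=np.sign(e[1]); n=np.array([-e[1],e[0]]); s=(X-ctr)@e;l=(X-ctr)@n
c=ctr+n*(np.percentile(l,1)+np.percentile(l,99))/2
print("cell axis",np.degrees(np.arctan2(e[1],e[0])),"ends",ctr+s.min()*e,ctr+s.max()*e,s.min(),s.max(),"mid",c+e*(s.min()+s.max())/2)
# tray outline and saddle tops
g=d["frame"].mean(2);w=(abs(P[...,0]-.535)<.11)&(abs(P[...,1]-.21)<.11)&(Z<.06)
cc=biggest(w&(Z>.003)&(g<100)); r=cv2.minAreaRect((onz(d,cc,.005)[:,:2]*1000).astype(np.float32));print("tray",r)
a=np.radians(r[2] if r[1][0]<r[1][1] else r[2]-90);ex=np.array([np.cos(a),np.sin(a)]);ey=np.array([-ex[1],ex[0]]);O=np.array(r[0])
T=P[...,:2]*1000-O;tx=T@ex;ty=T@ey
sd=w&(Z>.015)&(Z<.026)&(abs(ty-35)<24)&(abs(ty-35)>17.5)
print("saddle tx hist",np.histogram(tx[sd],np.arange(-36,37,3)))
print("cell mid in tray",(c+e*(s.min()+s.max())/2-O)@ex,(c-O)@ey)
sm=w&(Z>.046)&(ty<0);print("small cell",P[sm].mean(0))
E
```

```text
time: 5.05
eef_pos: [0.4921, 0.2016, 0.1279]
tcp_rot: [0.846, 0.532, -0.001, -0.0]
contact_force: [0.2, -0.3, 0.7]
opening: 0.995
finger_force: 0.0
[0.49190165 0.20166916 0.12751228] 64.3601034286693
cell axis 62.91515407226228 ends [489.78546606 200.25932914] [517.797951  255.0362453] -31.96141125146276 29.562647915522724 mid [503.8948908  227.59502061]
tray ((535.8250122070312, 208.64923095703125), (102.46356964111328, 172.72073364257812), 63.96612548828125)
saddle tx hist (array([ 0,  0,  0,  7, 16, 17, 16,  6,  0,  0,  0,  0,  0,  0,  0,  0,  0,
        5, 16, 19, 17, 11,  0,  0]), array([-36, -33, -30, -27, -24, -21, -18, -15, -12,  -9,  -6,  -3,   0,
         3,   6,   9,  12,  15,  18,  21,  24,  27,  30,  33,  36]))
cell mid in tray 3.0092409747236193 36.98367723525829
small cell [0.5798123  0.18645268 0.0530356 ]
```

```bash
python3 -m crank '[[[15,0.5,30],0,0],[[29,1,70],0,0],[[29,1,105],0,0],[[29,1,135],0,0],[[29,1,142],0,0],[[29,1,142],0,0],[[29,1,142],0,0]]' 60; python3 -c "
from plant import *
s=get_state();print(s['eef_pos'],s['contact_force'])"
```

```text
time: 5.8
eef_pos: [0.5073, 0.2276, -0.0118]
tcp_rot: [0.846, 0.533, 0.001, 0.0]
contact_force: [0.0, 0.2, 0.0]
opening: 1.002
finger_force: 0.0
[ 0.50726843  0.22764846 -0.01184883] [0.01523511 0.20389322 0.02447174]
```

```bash
python3 -m crank '[[[-1,-1.5,7],0,0],[[-1,-1.5,14],0,0],[[-1,-1.5,14],0,0],[[-1,-1.5,14],0,255],[[-1,-1.5,14],0,255],[[-1,-1.5,14],0,255],[[-1,-1.5,14],0,255],[[-1,-1.5,14],0,255],[[-1,-1.5,14],0,255]]' 60; python3 -c "
from plant import *
s=get_state();print(s['eef_pos'],s['contact_force'])"
```

```text
time: 6.7
eef_pos: [0.5033, 0.2277, -0.0262]
tcp_rot: [0.847, 0.532, -0.001, -0.001]
contact_force: [-4.5, 1.3, 5.3]
opening: 0.38
finger_force: 59.0
[ 0.50334433  0.22771976 -0.02615126] [-4.51085654  1.32485189  5.33524551]
```

Gripped: opening is 0.38 at 59 N. Now I'll lift and measure how the cell sits in the grip.

```bash
python3 -m crank '[[[0,0,-15],0,255],[[0,0,-50],0,255],[[0,0,-95],0,255],[[0,0,-135],0,255],[[0,0,-135],0,255],[[0,0,-135],0,255],[[0,0,-135],0,255]]' 
cat > grip.py <<'E'
from h import *
from plant import *
s=get_state();t=s["eef_pos"];q=s["tcp_rot"];th=2*np.arctan2(q[1],q[0])
d=read_camera("wrist");P=cloud(d);u=np.array([np.cos(th),np.sin(th)]);n=np.array([u[1],-u[0]])
L=np.dstack([(P[...,:2]-t[:2])@u,(P[...,:2]-t[:2])@n,P[...,2]-t[2]])*1000
g=d["frame"].mean(2)
m=(abs(L[...,1])<22)&(L[...,0]>13)&(L[...,0]<50)&(L[...,2]>25)&(L[...,2]<85)
print(t,np.degrees(th),s["contact_force"],s["opening"])
for k in range(13,45,2):
    z=L[m&(L[...,0]>=k)&(L[...,0]<k+2)]
    if len(z)>3: print(k,len(z),"y",np.percentile(z[:,1],[1,99]).round(1),"ztop",np.percentile(z[:,2],97).round(1),z[:,0].max().round(1))
np.savez("pics/g.npz",**d);cv2.imwrite("pics/g.png",d["frame"])
E
python3 grip.py
```

```text
time: 7.4
eef_pos: [0.5033, 0.2266, 0.1069]
tcp_rot: [0.846, 0.532, -0.001, -0.0]
contact_force: [-1.2, 0.9, -2.0]
opening: 0.379
finger_force: 59.8
[0.50332211 0.22660071 0.10688909] 64.34252115047093 [-1.20292154  0.92728004 -2.04404053] 0.3787720510704029
13 388 y [-21.3  16.4] ztop 71.6 15.0
15 371 y [-15.2  16.4] ztop 71.2 17.0
17 384 y [-14.9  16.7] ztop 71.2 19.0
19 383 y [-14.9  16.7] ztop 71.4 21.0
21 401 y [-14.7  17. ] ztop 71.1 23.0
23 360 y [-15.2  16.8] ztop 71.5 25.0
25 400 y [-14.9  17.2] ztop 71.6 27.0
27 925 y [-15.3  17. ] ztop 71.4 29.0
29 1209 y [-13.6  14.5] ztop 68.8 31.0
31 151 y [-3.7  5.1] ztop 59.3 31.9
```

The cell is held level. Its axis is 54.4 mm above the reported TCP, and its origin is about 1 mm nub-ward of it. Next I'll travel to hover above the holder.

```bash
python3 -m crank '[[[-20,11,0],0,255],[[-60,32,0],-5,255],[[-105,57,0],-11,255],[[-150,81,0],-17,255],[[-195,105,0],-23,255],[[-240,130,0],-29,255],[[-285,154,0],-35,255],[[-330,178,0],-41,255],[[-375,203,0],-45.5,255],[[-415,224,0],-45.5,255]]'; python3 -c "
from plant import *
import numpy as np
s=get_state();q=s['tcp_rot'];print(s['eef_pos'],np.degrees(2*np.arctan2(q[1],q[0])))"
```

```text
time: 8.45
eef_pos: [0.5253, -0.2418, 0.106]
tcp_rot: [0.574, 0.819, 0.0, -0.002]
contact_force: [1.3, 0.5, -2.1]
opening: 0.377
finger_force: 59.9
[ 0.52529216 -0.24183244  0.10600245] 109.90447396292156
```

```bash
python3 -m crank '[[[-30,-9,0],0,255],[[-58,-17.5,10],0,255],[[-58,-17.5,20],0,255],[[-58,-17.5,20],0,255],[[-58,-17.5,20],0,255]]'; python3 grip.py; python3 - <<'E'
from h import *
from plant import *
s=get_state();t=s["eef_pos"];q=s["tcp_rot"];th=2*np.arctan2(q[1],q[0]);d=dict(np.load("pics/g.npz"));P=cloud(d);u=np.array([np.cos(th),np.sin(th)]);n=np.array([-u[1],u[0]])
S=np.array([.532,-.3143]);a=np.radians(109.8);ux=np.array([np.cos(a),np.sin(a)]);uy=np.array([-ux[1],ux[0]])
print("tcp in seat",(t[:2]-S)@ux*1000,(t[:2]-S)@uy*1000)
L=np.dstack([(P[...,:2]-S)@ux,(P[...,:2]-S)@uy,P[...,2]])*1000
m=(abs(L[...,0]-36)<14)&(abs(L[...,1])<32)&(L[...,2]>77)&(L[...,2]<86);z=L[m];print("contact wall in est. seat frame",m.sum(),np.percentile(z,[2,50,98],axis=0).round(1),"expect x30.75..41, y±20")
E
```

```text
time: 8.95
eef_pos: [0.5289, -0.2992, 0.0863]
tcp_rot: [0.574, 0.819, 0.0, -0.002]
contact_force: [-0.0, 0.3, -1.7]
opening: 0.376
finger_force: 59.8
[ 0.52888277 -0.29921763  0.08633418] 109.88350248600331 [-0.00972202  0.329084   -1.66407884] 0.37571479248677175
13 385 y [-16.4  16. ] ztop 71.4 15.0
15 383 y [-15.9  15.6] ztop 71.4 17.0
17 371 y [-15.8  15.8] ztop 71.4 19.0
19 402 y [-15.5  16. ] ztop 71.4 21.0
21 392 y [-15.9  15.8] ztop 71.3 23.0
23 364 y [-15.9  16. ] ztop 71.8 25.0
25 417 y [-16.1  16.3] ztop 71.8 27.0
27 1749 y [-15.6  15.9] ztop 70.9 29.0
29 380 y [-13.6  11.4] ztop 67.7 31.0
31 36 y [-4.6  4.1] ztop 58.8 31.4
tcp in seat 14.87533327024646 -2.696745862728075
contact wall in est. seat frame 1208 [[ 31.  -18.8  78.2]
 [ 36.8   0.1  80.9]
 [ 41.4  18.7  82.2]] expect x30.75..41, y±20
```

View pics/g.png

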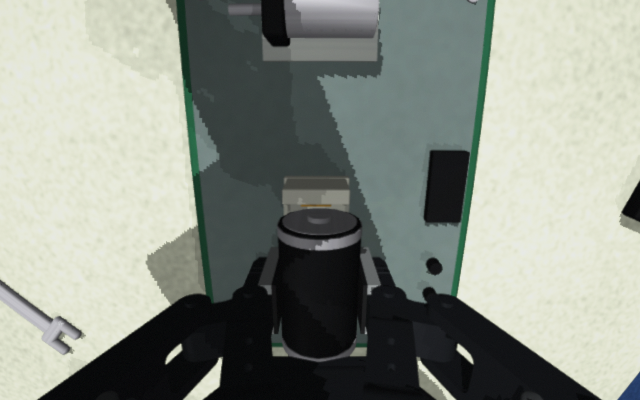

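The cell sits centred in the grip, nub end at (318,215), with the contact wall ahead at (316,188). The relative positions confirm the seat estimate, so I'll lower to about 24 mm above the seat.

```bash
cat > rel.py <<'E'
from h import *
from plant import *
s=get_state();t=s["eef_pos"];q=s["tcp_rot"];th=2*np.arctan2(q[1],q[0])
S=np.array([.5319,-.3140]);a=np.radians(109.8);ux=np.array([np.cos(a),np.sin(a)]);uy=np.array([-ux[1],ux[0]])
f=s["contact_force"];print("t",s["time"],"cell in seat x,y,z",np.round([(t[:2]-S)@ux*1000+.7,(t[:2]-S)@uy*1000,t[2]*1000+54.4-76],1),"F seat",np.round([f[:2]@ux,f[:2]@uy,f[2]],1),"head",np.degrees(th).round(2),"open",round(s["opening"],3))
E
python3 -m crank '[[[-4,-2.7,15],0,255],[[-4,-2.7,30],0,255],[[-4,-2.7,40],0,255],[[-4,-2.7,40],0,255],[[-4,-2.7,40],0,255],[[-4,-2.7,40],0,255]]'; python3 rel.py
```

```text
time: 9.6
eef_pos: [0.5291, -0.3059, 0.0487]
tcp_rot: [0.575, 0.818, -0.0, 0.001]
contact_force: [-0.8, 0.7, -1.1]
opening: 0.385
finger_force: 59.8
t 9.6 cell in seat x,y,z [ 9.3 -0.1 27.1] F seat [ 1.   0.5 -1.1] head 109.85 open 0.385
```

```bash
python3 -m crank '[[[0,0,3.5],0,255],[[0,0,3.5],0,255],[[-4,0,3.5],0,255],[[-8,0,3.5],0,255],[[-10,0,3.5],0,255],[[-12.5,0,3.5],0,255],[[-12.5,0,3.5],0,255],[[-12.5,0,3.5],0,255]]'; python3 rel.py
```

```text
time: 10.4
eef_pos: [0.5327, -0.3169, 0.0447]
tcp_rot: [0.575, 0.818, 0.0, -0.001]
contact_force: [-1.8, 4.2, 0.7]
opening: 0.377
finger_force: 59.9
t 10.4 cell in seat x,y,z [-2.3  0.2 23.1] F seat [4.5 0.3 0.7] head 109.85 open 0.377
```

The spring is pushing back with 4.5 N, which means about 9 mm of compression, and the nub is still raised 23 mm. Now straight down.

```bash
python3 -m crank '[[[-0.8,0,4],0,255],[[-0.8,0,8],0,255],[[-0.8,0,12],0,255],[[-0.8,0,16],0,255],[[-0.8,0,16],0,255],[[-0.8,0,16],0,255]]'; python3 rel.py
```

```text
time: 11.0
eef_pos: [0.5329, -0.3172, 0.028]
tcp_rot: [0.575, 0.818, 0.0, -0.001]
contact_force: [-1.3, 4.8, -0.6]
opening: 0.377
finger_force: 59.9
t 11.0 cell in seat x,y,z [-2.7  0.2  6.4] F seat [ 5.  -0.4 -0.6] head 109.86 open 0.377
```

```bash
python3 -m crank '[[[0,0,2],0,255],[[0,0,4],0,255],[[0,0,5.5],0,255],[[0,0,6.5],0,255],[[0,0,6.5],0,255],[[0,0,6.5],0,255]]'; python3 rel.py
```

```text
time: 11.6
eef_pos: [0.5332, -0.3178, 0.0223]
tcp_rot: [0.575, 0.818, 0.0, -0.0]
contact_force: [-0.9, 4.8, 0.8]
opening: 0.377
finger_force: 59.9
t 11.6 cell in seat x,y,z [-3.3  0.1  0.7] F seat [ 4.8 -0.8  0.8] head 109.85 open 0.377
```

```bash
python3 -m crank '[[[0,0,1],0,255],[[1,0,1],0,255],[[2,0,1],0,255],[[2.5,0,1],0,255],[[2.5,0,1],0,255]]'; python3 rel.py;  python3 -m crank '[[[2.5,0,1],0,90],[[2.5,0,1],0,60],[[2.5,0,1],0,30],[[2.5,0,1],0,0],[[2.5,0,1],0,0],[[2.5,0,1],0,0],[[2.5,0,1],0,0]]'; python3 rel.py
```

```text
time: 12.1
eef_pos: [0.5329, -0.3167, 0.022]
tcp_rot: [0.575, 0.818, -0.0, 0.001]
contact_force: [-1.2, 2.2, 2.8]
opening: 0.378
finger_force: 60.3
t 12.1 cell in seat x,y,z [-2.2 -0.1  0.4] F seat [2.5 0.4 2.8] head 109.84 open 0.378
time: 12.8
eef_pos: [0.5316, -0.3135, 0.0203]
tcp_rot: [0.575, 0.818, -0.0, 0.0]
contact_force: [0.2, 0.2, 0.1]
opening: 0.999
finger_force: 0.0
t 12.8 cell in seat x,y,z [ 1.3  0.1 -1.3] F seat [ 0.1 -0.3  0.1] head 109.85 open 0.999
```

Released with no residual force. I'll retreat and check.

```bash
python3 -m crank '[[[0,0,-10],0,0],[[0,0,-40],0,0],[[0,0,-80],0,0],[[0,0,-110],0,0],[[-25,0,-130],0,0],[[-60,0,-130],0,0],[[-60,0,-130],0,0],[[-60,0,-130],0,0]]'
python3 - <<'E'
from h import *
from plant import *
S=np.array([.5319,-.3140]);a=np.radians(109.8);ux=np.array([np.cos(a),np.sin(a)]);uy=np.array([-ux[1],ux[0]])
for nm in("wrist","top"):
    d=read_camera(nm);P=cloud(d);L=np.dstack([(P[...,:2]-S)@ux,(P[...,:2]-S)@uy,P[...,2]-.076])*1000
    m=(abs(L[...,0])<45)&(abs(L[...,1])<17)&(L[...,2]>7)&(L[...,2]<40)
    for k in range(-44,45,4):
        z=L[m&(L[...,0]>=k)&(L[...,0]<k+4)]
        if len(z): print(nm,k,len(z),np.percentile(z[:,1],[2,98]).round(1),np.percentile(z[:,2],[50,95]).round(1),z[:,0].min().round(1),z[:,0].max().round(1))
    if nm=="wrist": cv2.imwrite("pics/fin.png",d["frame"])
E
```

```text
time: 13.6
eef_pos: [0.5517, -0.37, 0.1504]
tcp_rot: [0.575, 0.818, 0.0, -0.0]
contact_force: [-0.4, 0.7, -1.8]
opening: 1.001
finger_force: 0.0
wrist -44 53 [-6.3  7.5] [ 9.  10.7] -43.9 -40.7
wrist -40 53 [-7.   7.5] [ 9.1 10.8] -39.8 -36.1
wrist -36 82 [-10.1  10.8] [ 9.9 13.2] -36.0 -32.0
wrist -32 167 [-13.8  15.8] [14.9 17.4] -32.0 -28.0
wrist -28 222 [-13.8  15.4] [15.3 17.5] -28.0 -24.0
wrist -24 213 [-13.6  14.1] [15.1 17.2] -23.9 -20.0
wrist -20 204 [-13.6  14. ] [15.1 17.1] -20.0 -16.0
wrist -16 222 [-13.5  14. ] [15.2 17.2] -16.0 -12.0
wrist -12 213 [-13.5  14. ] [15.1 17. ] -12.0 -8.0
wrist -8 220 [-13.9  13.9] [15.1 17.5] -8.0 -4.0
wrist -4 228 [-14.1  13.8] [15.  17.1] -3.9 -0.0
wrist 0 236 [-13.3  14.5] [14.8 17.1] 0.0 4.0
wrist 4 214 [-14.   14.4] [14.5 17.2] 4.3 8.0
wrist 8 227 [-13.9  14.3] [15.  17.1] 8.0 11.5
wrist 12 243 [-13.9  14.3] [14.9 17. ] 12.1 15.6
wrist 16 245 [-13.8  14.3] [15. 17.] 16.2 19.8
wrist 20 249 [-13.8  14.2] [15.1 17.5] 20.2 24.0
wrist 24 249 [-14.4  14.2] [15.4 17.4] 24.2 27.9
wrist 28 20 [-5.4  7.3] [14.3 15.3] 28.3 28.4
wrist 36 1 [12.7 1
[... 335 characters left out ...]
 [14.  17.8] -19.8 -16.0
top -16 23 [-14.3  12.1] [14.6 16.3] -16.0 -12.1
top -12 23 [-15.3  11.7] [14.9 16.5] -11.8 -8.1
top -8 20 [-12.7  11. ] [14.5 18.3] -7.8 -4.7
top -4 26 [-13.2  12.6] [14.8 18.3] -3.9 -0.2
top 0 26 [-15.2  12.2] [13.7 17.7] 0.4 3.8
top 4 19 [-15.4   9.3] [13.8 18.7] 4.4 7.5
top 8 26 [-14.   12.4] [14.7 18.6] 8.0 11.9
top 12 25 [-15.3  11.7] [13.5 19.2] 12.4 15.7
top 16 24 [-14.7  11.8] [15.4 17.5] 16.0 19.8
top 20 24 [-15.2  12.8] [15.5 18. ] 20.1 23.8
top 24 29 [-14.7  11.2] [14.6 18.6] 24.3 28.0
top 28 17 [-15.1   9.9] [11.7 16.1] 28.1 30.2
top 32 2 [-8.9 -3.7] [8.8 9.4] 33.2 35.4
top 36 5 [-9.4  8.1] [ 7.7 10.5] 37.4 38.8
top 40 6 [-15.8   5. ] [8.1 9.4] 40.5 42.8
```

View pics/fin.png

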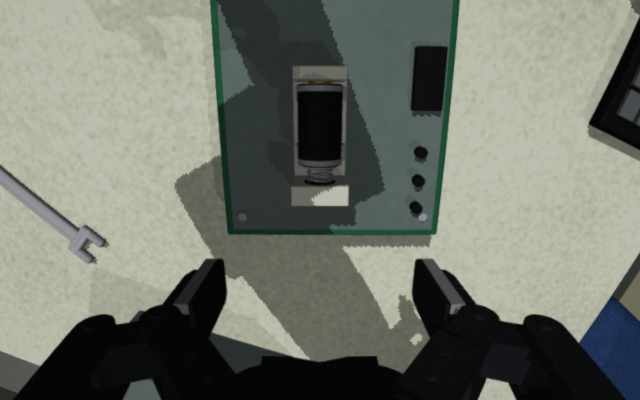

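The cell lies level at (320,125) between the contact and the compressed spring. Its body end is at x = +28.4, its top at z = +17.2, and it is centred. That is fully home, so I'm handing in.

```bash
python3 -c "
from plant import ctrl
print(ctrl.sign_off())"
```

```text
the job is handed in; nothing more can be done
None
```

The large cell is in the holder, nub against the fixed contact, level and clamped by the spring, and the job is handed in at about 14 s. My first grasp missed because the reported tool height was 36 mm off: the shut fingers pressed lightly on the cell, and the second grasp held. I never went near the bottle, and the small cell was last seen upright, within about 2 mm of its start, before the lift.

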